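# Roll the long pipe offcut up the gutter to its stop

### The arm

A 6-joint arm with a two-finger parallel gripper is mounted at the origin on the work surface. World frame = base frame: x ahead of the robot, y to its left, z up, the work surface at z = 0. Lengths are in m, angles in degrees, forces in N, time in s.
With the tool pointing down it reaches from about 0.35 to 0.875 m from the base axis. Payload 4.2 kg.
Tool frame: the origin (TCP) lies midway between the tips of the shut fingers; the grasp point (between the pads) lies 19 mm behind it; y points along the fingers, z is the direction in which the jaws open and shut, and the axes are right-handed (so a half turn about y gives the same grasp; the last joint's range is limited). The gripper opens to 87 mm and grips with 3 to 60 N. Pads are 19 mm wide; open, the fingers measure 117 mm over their backs; the gripper's body (75 mm by 190 mm) begins 51 mm behind the grasp point.
Start: joints at [-50.157, 22.042, 0.453, 0, -68.411, -14.817], TCP at [0.264, -0.566, 0.195] pointing down, gripper open.
Joint ranges: [-179.83, 179.83], [-69.29, 118.12], [-61.27, 80.66], [-181.25, 117.63], [-171.15, -9.14], [-177.46, 177.46]. Speed limits (degrees/s): [159.86, 159.86, 180, 180, 180, 180].

### API

Orientations are given as [roll, pitch, yaw] about the fixed x, y, z axes, in that order (R = Rz(yaw) Ry(pitch) Rx(roll)).
In Python, from workcell import env gives the robot as it stands. The module is installed in compiled form; this text tells all that it offers. Calls block until the motion is done:
- env.goto(position, orientation): joint-space move of the TCP to a pose.
- env.move_straight(position, rotation=None, rate=0.15, force_limit=None): straight line of the TCP; rotation=None keeps the orientation; rate is the mean speed in m/s. With force_limit (N) it stops when the force on the tool has changed by that much, and returns True; else False.
- env.set_joints(angles): joint-space move.
- env.gripper_to(opening, grasp_force=None): opening from 0.0 (shut) to 1.0 (fully open); grasp_force is the grip in N (None keeps the last); returns when the fingers have stopped.
- env.dwell(seconds).
- env.inverse_kinematics(position, orientation): joint angles nearest the present ones, or None.
- env.read_state(): the state.
- env.grab_frame(name): name is "side" or "top" or "wrist"; returns a dict with "image" (384x512x3 uint8, blue, green, red), "fx", "fy", "cx", "cy" (pixels), "position" and "orientation" of the camera in the world. Camera axes: x right, y up, looking along -z (the intrinsics and any distortion apply to the point x, -y, -z); pixel columns grow to the right and rows downward; lengths in m; the calibration is good to about 2 mm. A picture is of the moment at which its call begins. There is no depth.
A pose or a line that the arm cannot do raises env.Unreachable and nothing moves.
- env.close_job(): hands the job in, once; it reports no verdict.
Trained networks look in a picture, given as the dict that the camera call returned (one of the last four; its "shot" number tells which), for a name from the list of things; names that differ only in an ending like _2 or _b are one class to them, and where a whole thing is asked for, a point or a joint stands for the part that bears it (a point fixed in the world has none). Each returns a list of dicts, best first, with "score" (0 to 1); they miss things now and then, are a little off and sometimes report something else, mostly with a low value. They report only what shows in the picture. A call takes as long as a camera call. They do not tell look-alikes from the thing itself.
- env.search_frame(picture, thing): "xyz" ([x, y, z] in m, in world coordinates, good to about 4 mm: the middle of the surface that is visible of it).
- env.trace(picture, thing): "mask" (384x512 bool, what is visible of it).
The state is a dict: "clock": time; "joint_positions": joint angles; "qvel": joint speeds; "joint_torque": joint torques, N m; "position": TCP position; "tool_rot": TCP orientation; "force": force on the tool from outside, world axes, zero at the start; "wrist_torque": the same for the moment, N m; "opening": opening from 0.0 (shut) to 1.0 (fully open).
Only numpy, scipy, OpenCV 4.12 (cv2) and the standard library are available. Lean on these libraries where they do the work, as an engineer would, in place of code of your own. Each camera call takes 0.05 s, during which the arm holds its last target.

### The job

Two steel pipe offcuts lie at the low end of the two-lane sloped wooden gutter. With a fingertip, gently push the longer one up its lane to the end stop, so that it drops into the shallow recess there and cannot roll back. Only push it, steadily: do not pinch, lift or flick it, and leave the shorter offcut and everything else on the bench where they are.

Things in the scene. Friction and masses are not known exactly. Their poses are not given: they have to be found in the camera images.
- gutter: Fixed two-lane wooden gutter, sloped 0.12 rad. Origin: at lane floor level, midway between the lanes, 55 mm above the bench. x points up the slope along the lanes, y across, z square to the floor (orientation includes the slope). Lane centre lines at y = +36 and -36 mm, lanes 64 mm wide, floor at z = 0 from x = -130 mm (open low end) to +78, then a recess to +120. Walls 8 mm thick, 20 mm high, at y = -72, 0, +72
- end_stop (a point): Point on the face of the wooden end stop, level with the lane floors (its top 34 mm above them, 14 mm thick, across both lanes) at the gutter's upper end: x = +120 mm, y = 0, z = 0 in the gutter's frame
- recess_edge (a point): Point on the edge (y = 0, floor level), x = +78 mm in the gutter's frame, where each lane floor steps down 6 mm into a recess that runs on to the end stop. An offcut in the recess has its centre at x = +93 to +99 mm (6 mm of play), z = +15 mm; by itself it settles against the step, 6 mm short of the stop: that is well seated
- lower_bar (a point): Point at floor level, y = 0, on the line of the steel half-round cross bar (6 mm high, across each lane), x = -62 mm in the gutter's frame: the offcuts rest against its uphill side at the start. The 68 mm of floor below it is free for a fingertip
- long_offcut: The longer steel pipe offcut: round, 42 mm diameter, 56 mm long, 0.12 to 0.25 kg, lying across either lane so that it rolls along it; a few newtons push it. At the start its centre is at x = -45 mm in the gutter's frame. Origin at its centre, 21 mm above the lane floor; its y is the tube's axis (x and z turn as it rolls)
- short_offcut: The shorter steel pipe offcut, 42 mm in outer diameter and 34 mm long, lying likewise in the other lane; must stay there. Origin at its centre; its y axis is the tube's axis.
- standing_offcut: Bystander: pipe offcut standing on end on the bench beside the gutter, 42 mm diameter, 70 mm high. Origin at the centre of its underside.
- screwdriver: Bystander: screwdriver lying on the bench beside the gutter, along its own x.
- post_cap: Bystander: black domed post cap on the bench beside the gutter, 50 mm diameter, 36 mm high. Origin at the centre of its underside.
- wood_block: Bystander: wooden block on the bench beside the gutter, 70 x 45 x 30 mm. Origin at the centre of its underside.
- pliers: Bystander: pliers lying on the bench to the left, about 130 mm long and 16 mm high. Origin on the bench at their pivot.
There are look-alikes about, which are no part of the job. What is shaped like the long_offcut but green, purple or turquoise is not meant.

How it is judged:
By the outcome, as a careful person would: the job done as asked, in the order asked, and still so for the second after the job is handed in, with the robot touching nothing.
It also fails if it takes over 38 s, if anything falls off the work surface, if the arm or the gripper's body presses on something with over 40 N, if the wrist force passes 120 N, or if a joint passes its speed limit or range.

## Working session

There is one attempt and no reset: what is moved stays moved. The work goes in short steps, each a Python script; the robot and the scene stay as the last script left them, time stands still between calls to the robot, and variables do not carry over. Pictures are saved under pics/ and viewed, and the job is handed in when it is done.

```bash
mkdir -p pics; cat > h.py <<'E'
import numpy as np, cv2
from scipy.spatial.transform import Rotation as R
from workcell import env
def Rm(o): return R.from_euler('xyz',o,degrees=True).as_matrix()
def proj(f,P):
    c=(np.atleast_2d(P)-f['position'])@Rm(f['orientation'])
    return np.c_[f['cx']+f['fx']*c[:,0]/-c[:,2], f['cy']+f['fy']*-c[:,1]/-c[:,2]]
def ray(f,uv):
    uv=np.atleast_2d(uv); d=np.c_[(uv[:,0]-f['cx'])/f['fx'],-(uv[:,1]-f['cy'])/f['fy'],-np.ones(len(uv))]
    return d@Rm(f['orientation']).T
def onz(f,uv,z):
    d=ray(f,uv); p=np.array(f['position']); return p+d*((z-p[2])/d[:,2])[:,None]
E
python3 - <<'E'
from h import *
for n in ['top','side']:
    f=env.grab_frame(n); cv2.imwrite(f'pics/{n}0.png',f['image'])
    print(n,{k:v for k,v in f.items() if k!='image'})
    for t in ['gutter','long_offcut','short_offcut','end_stop','recess_edge','lower_bar','standing_offcut','screwdriver','post_cap','wood_block','pliers']:
        try: print(t,[(np.round(d['xyz'],3).tolist(),round(d['score'],2),proj(f,d['xyz']).round().tolist()) for d in env.search_frame(f,t)])
        except Exception as e: print(t,e)
print(env.read_state())
E
```

```text
top {'fx': 492.1239242567259, 'fy': 492.1239242567259, 'cx': 260.0126141994455, 'cy': 187.59012978177648, 'position': array([0.34833957, 0.14517175, 1.37789376]), 'orientation': array([ 8.01552661e+00, -1.10754418e-02, -9.01246133e+01]), 'shot': 1}
gutter [([0.585, 0.012, 0.064], 0.96, [[309.0, 169.0]])]
long_offcut [([0.375, 0.201, 0.04], 0.88, [[239.0, 247.0]]), ([0.377, -0.017, 0.038], 0.78, [[320.0, 246.0]]), ([0.521, 0.049, 0.09], 0.71, [[296.0, 191.0]]), ([0.363, 0.105, 0.038], 0.69, [[275.0, 251.0]]), ([0.474, -0.139, 0.031], 0.64, [[363.0, 210.0]])]
short_offcut [([0.524, -0.023, 0.084], 0.74, [[323.0, 190.0]])]
end_stop []
recess_edge [([0.488, 0.165, 0.029], 0.74, [[252.0, 206.0]]), ([0.592, 0.008, 0.063], 0.67, [[310.0, 166.0]])]
lower_bar [([0.594, 0.013, 0.057], 0.67, [[308.0, 166.0]])]
standing_offcut [([0.624, 0.17, 0.072], 0.74, [[251.0, 154.0]])]
screwdriver [([0.617, -0.123, 0.024], 0.62, [[355.0, 160.0]])]
post_cap [([0.489, 0.167, 0.03], 0.75, [[252.0, 205.0]])]
wood_block [([0.475, -0.14, 0.026], 0.89, [[363.0, 210.0]])]
pliers [([0.448, 0.444, 0.016], 0.72, [[15
[... 1244 characters left out ...]
1], 0.61, [[185.0, 286.0]])]
{'clock': 1.2, 'joint_positions': array([-5.01560974e+01,  2.20437259e+01,  4.52916317e-01,  1.79605694e-03,
       -6.84116055e+01, -1.48151969e+01]), 'qvel': array([ 0.09843297,  0.07087587,  0.00956824, -0.02168191, -0.0046511 ,
        0.09982876]), 'joint_torque': array([ 5.53189675e-04, -3.90475023e+01,  1.87626618e+01,  4.22464103e+00,
        1.55126414e-02, -2.69865717e-05]), 'position': array([ 0.26441378, -0.56629585,  0.19523514]), 'tool_rot': array([-8.99980922e+01,  2.23206229e-03,  2.50293666e+01]), 'force': array([-0.24586503, -0.12016176,  0.14467668]), 'wrist_torque': array([-0.02169244,  0.01360359, -0.03664147]), 'opening': 0.9963789034570238}
```

```bash
python3 - <<'E'
import cv2
a=cv2.imread('pics/top0.png')[110:280,210:410]; cv2.imwrite('pics/t1.png',cv2.resize(a,None,fx=3.5,fy=3.5,interpolation=cv2.INTER_CUBIC)[:, :800])
a=cv2.imread('pics/side0.png')[90:280,180:380]; cv2.imwrite('pics/s1.png',cv2.resize(a,None,fx=3,fy=3,interpolation=cv2.INTER_CUBIC))
E
```

```text
(no output)
```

View pics/t1.png

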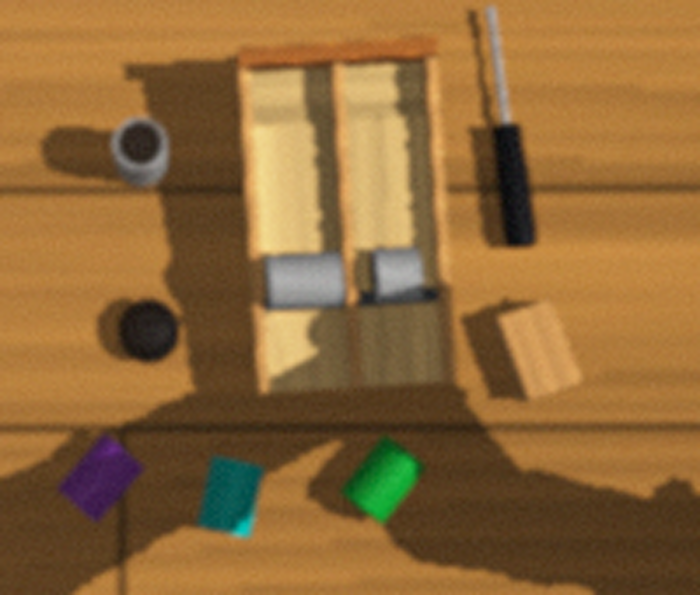

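View pics/s1.png

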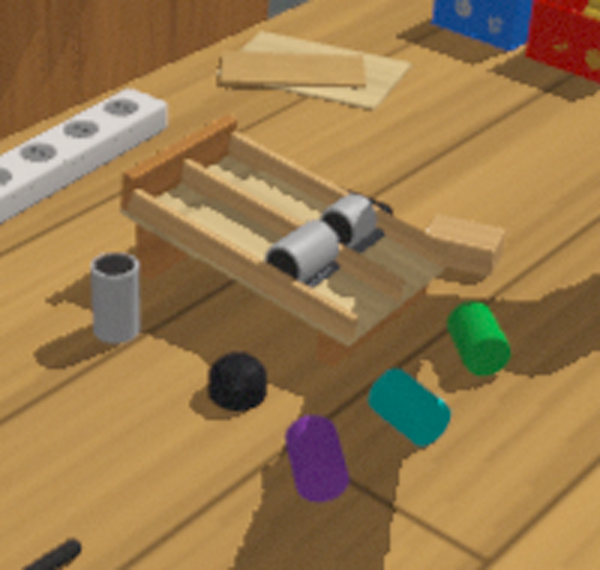

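View pics/top0.png

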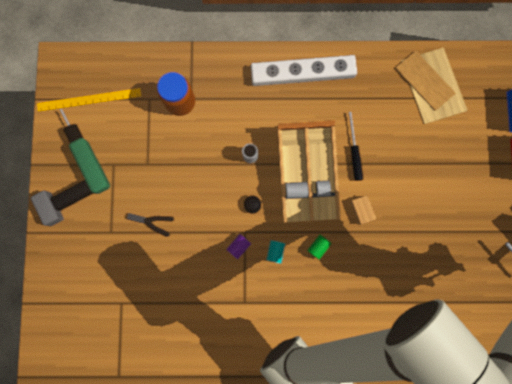

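The longer grey steel pipe is in the left (+y) lane at top px (297,190). The short one is at (323,187) in the right lane. The other candidates are ruled out: purple (239,247), turquoise (275,251) and green (320,246) by colour, and the standing offcut (251,154) as a bystander. Next I'll fit the gutter pose.

```bash
cat > cam.py <<'E'
from h import *
top=dict(fx=492.1239242567259,fy=492.1239242567259,cx=260.0126141994455,cy=187.59012978177648,position=np.array([0.34833957,0.14517175,1.37789376]),orientation=[8.01552661,-.0110754418,-90.1246133])
side=dict(fx=485.6616883,fy=485.6616883,cx=255.700666797,cy=191.738257188,position=np.array([-0.14090334,0.90055753,0.77067484]),orientation=[55.04285412,-1.11801313,-137.85249622])
def G(p): # x,y,yaw
    return Rm([0,-np.degrees(.12),p[2]]), np.array([p[0],p[1],.055])
def g2w(p,P):
    A,t=G(p); return np.atleast_2d(P)@A.T+t
E
cat > fit.py <<'E'
from cam import *
from scipy.optimize import least_squares
T=[((-.13,.076,.02),(262,392)),((-.13,-.076,.02),(455,383)),((.134,.076,.034),(238,52)),((.134,-.076,.034),(436,38)),((.12,.076,.034),(240,66)),((.12,-.076,.034),(436,54))]
S=[((-.13,.076,.02),(352,322)),((.134,.076,.034),(123,178)),((.134,-.076,.034),(235,118))]
def res(p):
    a=proj(top,g2w(p,[q for q,_ in T]))-(np.array([u for _,u in T])/3.5+[210,110])
    b=proj(side,g2w(p,[q for q,_ in S]))-(np.array([u for _,u in S])/3+[180,90])
    return np.r_[a.ravel(),b.ravel()]
r=least_squares(res,[.58,.01,0],loss='soft_l1',x_scale=[.01,.01,1])
p=r.x; print(p,res(p).reshape(-1,2).round(1).tolist())
np.save('p.npy',p)
L=[((-.13,y,.02),(.12,y,.02)) for y in(-.076,-.068,-.004,.004,.068,.076)]+[((.12,-.076,.034),(.12,.076,.034)),((.134,-.076,.034),(.134,.076,.034)),((.078,.004,0),(.078,.068,0)),((-.13,-.068,0),(-.13,.068,0))]
L+=[((-.066,.008,.021),(-.066,.064,.021)),((-.045,.008,.042),(-.045,.064,.042))]
for n,f,(x0,y0,w,h),s in [('top',top,(210,110,200,130),4),('side',side,(180,90,200,150),4)]:
    im=cv2.resize(cv2.imread(f'pics/{n}0.png')[y0:y0+h,x0:x0+w],None,fx=s,fy=s,interpolation=cv2.INTER_CUBIC)
    for a,b in L:
        q=((proj(f,g2w(p,[a,b]))-[x0,y0]+.5)*s).astype(int); cv2.line(im,tuple(map(int,q[0])),tuple(map(int,q[1])),(255,0,0),1)
    cv2.imwrite(f'pics/fit_{n}.png',im)
E
python3 fit.py
```

```text
[0.57394263 0.01310176 3.35640102] [[-1.2, 0.9], [0.3, 0.1], [-0.1, -0.8], [0.3, -0.2], [-0.3, 0.4], [0.6, 0.5], [0.6, 0.0], [-0.2, -1.3], [-2.8, -0.9]]
```

View pics/fit_top.png

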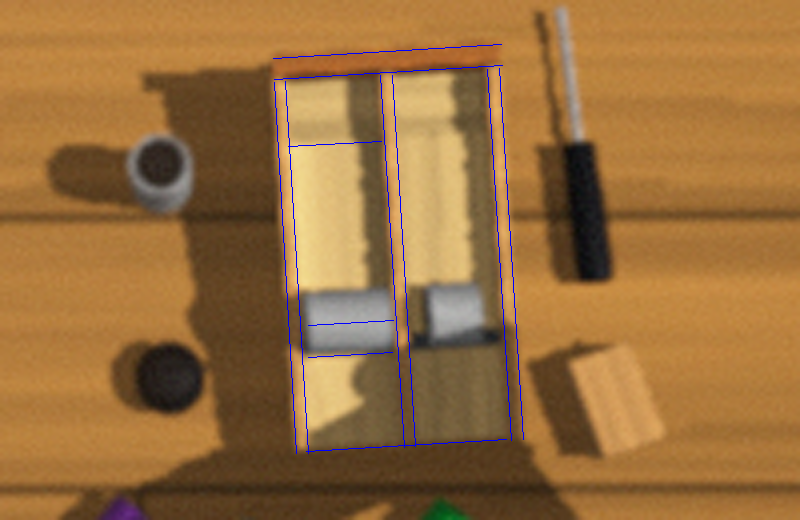

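View pics/fit_side.png

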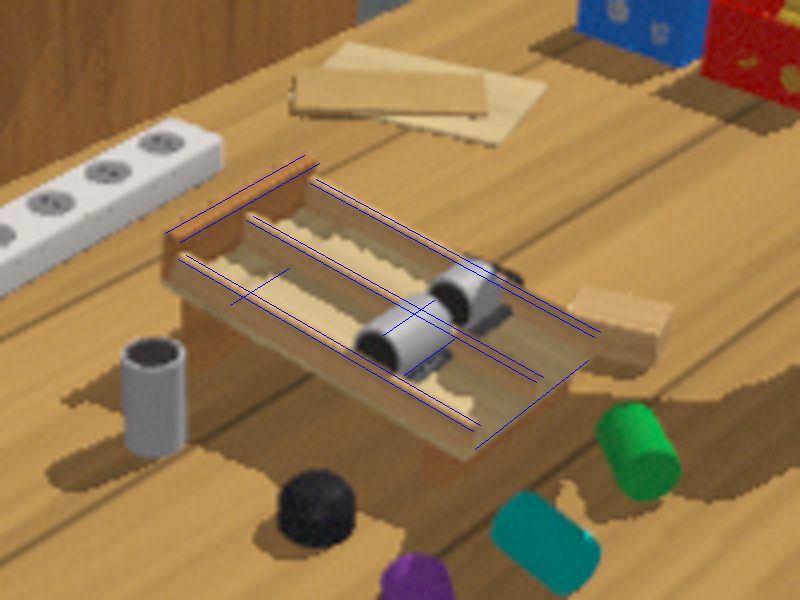

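```bash
cat >> cam.py <<'E'
p=np.load('p.npy') if __import__('os').path.exists('p.npy') else None
def pose(P):
    A,t=G(p); return g2w(p,P)[0], R.from_matrix(A@Rm([-90,0,0])).as_euler('xyz',degrees=True)
E
python3 - <<'E'
from cam import *
for P in ([-.1,.036,.012],[.062,.036,.012]):
    q,o=pose(P); print(q,o,env.inverse_kinematics(q,o))
q,o=pose([-.1,.036,.10])
env.gripper_to(0.0)
env.goto(q,o)
s=env.read_state(); print(s['clock'],s['position'],q,s['force'],s['opening'])
f=env.grab_frame('wrist'); cv2.imwrite('pics/w1.png',f['image'])
import pickle; pickle.dump(f,open('w1.pkl','wb'))
im=f['image'].copy()
L=[((-.13,y,.02),(.12,y,.02)) for y in(-.004,.004,.068,.076)]+[((.12,-.076,.034),(.12,.076,.034)),((.078,.004,0),(.078,.068,0)),((-.13,-.068,0),(-.13,.068,0)),((-.045,.008,.042),(-.045,.064,.042)),((-.062,-.06,.006),(-.062,-.004,.006))]
for a,b in L:
    u=np.clip(proj(f,g2w(p,[a,b])),-5000,5000).astype(int); cv2.line(im,tuple(map(int,u[0])),tuple(map(int,u[1])),(255,0,0),1)
cv2.imwrite('pics/w1o.png',im)
E
```

```text
[0.4712903  0.04314333 0.05494248] [-90.          -6.87549354   3.35640102] [  26.94893567   13.5177952   -38.5064497     5.22015124  -31.77661928
 -117.88233079]
[0.63184941 0.0525597  0.07433586] [-90.          -6.87549354   3.35640102] [  20.43211158   25.5494834   -14.39539251    2.92622199  -43.51733176
 -109.0828565 ]
5.0083 [0.46101834 0.04221509 0.14238166] [0.4607737  0.04252656 0.14230964] [-0.33355643  0.25408947  0.14831327] 0.008690294691245269
```

View pics/w1o.png

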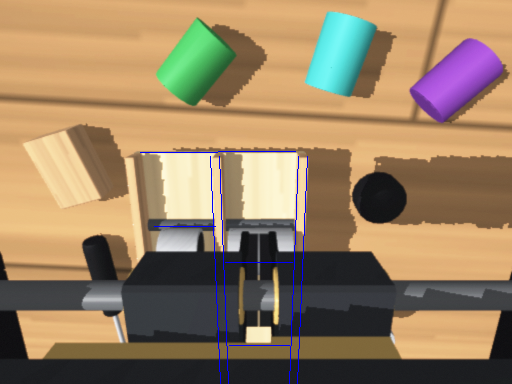

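The wrist overlay agrees with the fit: low edge at row 152, bar at row about 225, lane walls aligned, and the finger centred in the lane. I'll descend behind the tube, check, then push.

```bash
python3 - <<'E'
from cam import *
q,o=pose([-.1,.036,.012])
print(env.move_straight(q,rate=.08,force_limit=6))
s=env.read_state(); print(s['clock'],s['position']-q,s['force'])
for n in ['side','wrist']:
    f=env.grab_frame(n); im=f['image']
    if n=='side': im=cv2.resize(im[90:240,180:380],None,fx=4,fy=4,interpolation=cv2.INTER_CUBIC)
    cv2.imwrite(f'pics/d_{n}.png',im)
E
```

```text
False
6.3083 [0.00037392 0.0001675  0.00046318] [-1.29216611  0.27806947  0.4841421 ]
```

View pics/d_side.png

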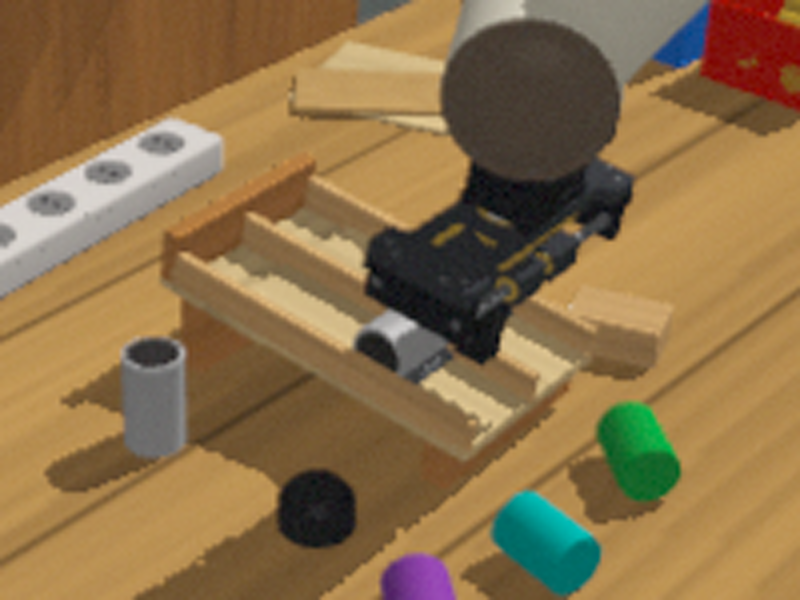

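View pics/d_wrist.png

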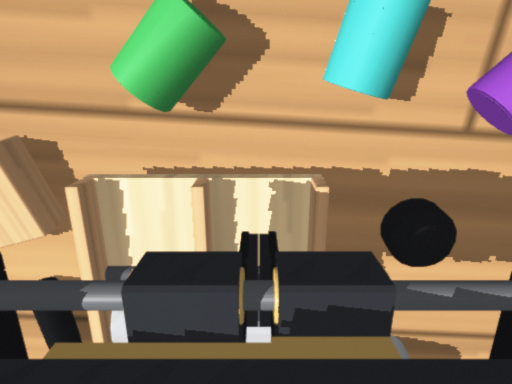

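```bash
python3 - <<'E'
from cam import *
def st(t):
    s=env.read_state(); print(t,round(s['clock'],2),s['position'].round(4),s['force'].round(2))
st('0')
q,o=pose([-.08,.036,.012]); print(env.move_straight(q,rate=.03,force_limit=12)); st('a')
q,o=pose([.03,.036,.012]); print(env.move_straight(q,rate=.035,force_limit=12)); st('b')
for n in ['side','top']:
    f=env.grab_frame(n); im=f['image']
    im=cv2.resize(im[90:240,180:380],None,fx=4,fy=4,interpolation=cv2.INTER_CUBIC)
    cv2.imwrite(f'pics/m_{n}.png',im)
E
```

```text
0 6.41 [0.4716 0.0433 0.0555] [-0.73 -0.68 -0.31]
False
a 7.22 [0.4909 0.0442 0.0572] [ 0.24  0.22 -0.76]
True
b 8.39 [0.5167 0.0458 0.0621] [-1.46  0.19  5.21]
```

View pics/m_side.png

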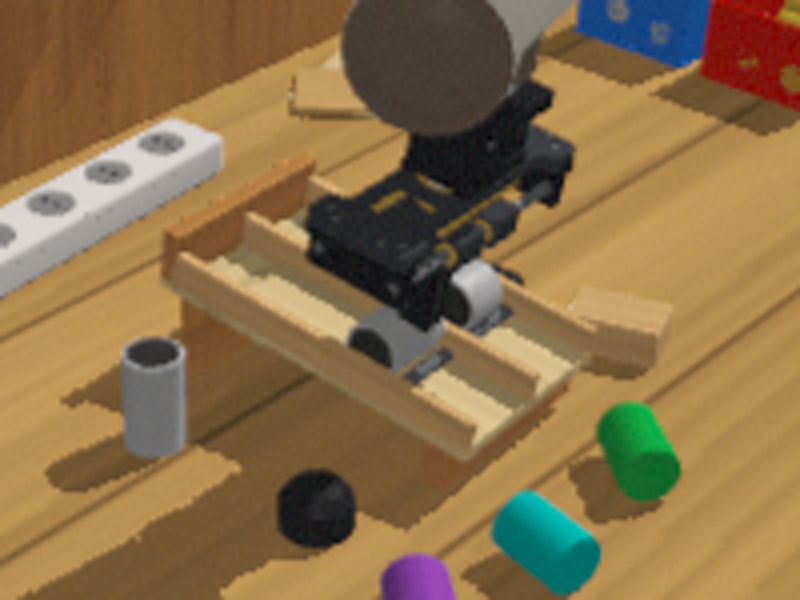

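View pics/m_top.png

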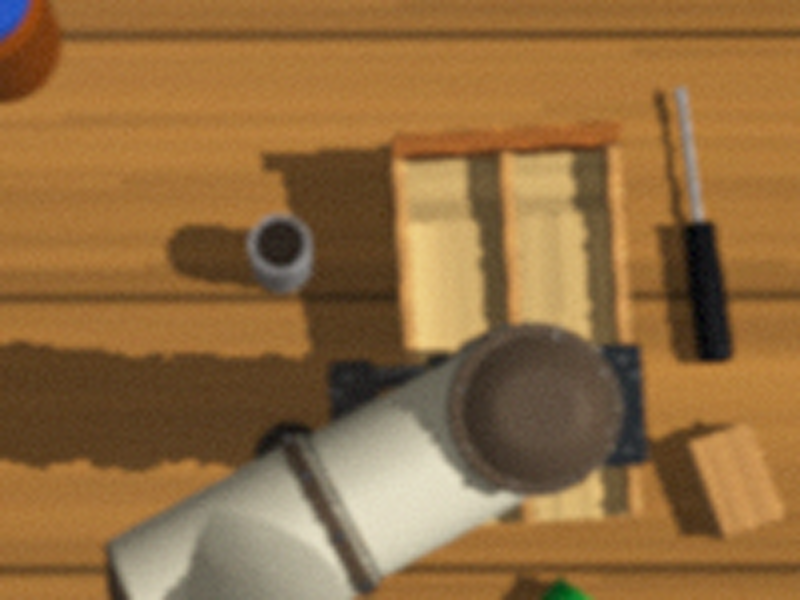

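```bash
python3 - <<'E'
from cam import *
s=env.read_state(); A,t=G(p); print((s['position']-t)@A, s['force']@A, s['wrist_torque']@A, s['tool_rot'],s['clock'])
f=env.grab_frame('wrist'); cv2.imwrite('pics/m_w.png',f['image'])
E
```

```text
[-0.0545767   0.0359434   0.01353621] [-0.98116419 -0.16508553  5.8612588 ] [ 0.00474895  0.4614488  -0.01147905] [-90.03088178  -6.96308107   3.4049246 ] 8.4917
```

View pics/m_w.png

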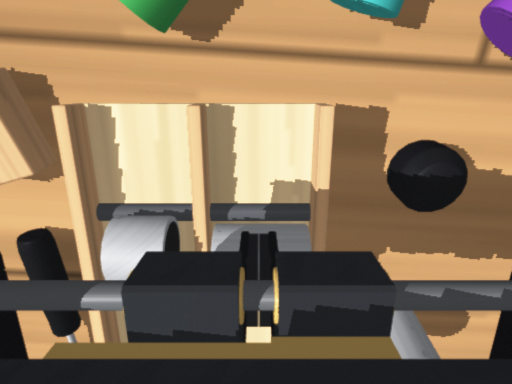

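```bash
python3 - <<'E'
from cam import *
import pickle
f=env.grab_frame('wrist'); s=env.read_state()
A,t=G(p); print('campos g',(f['position']-t)@A, 'tcp px',proj(f,s['position']))
g=lambda P:proj(f,g2w(p,P)).round(0).tolist()
print('bar',g([[-.062,.004,.006],[-.062,.068,.006]]))
for xc in(-.045,-.035,-.03,-.024): print(xc,'top',g([[xc,.008,.042],[xc,.064,.042]]),'rear',g([[xc-.021,.008,.021],[xc-.015,.008,.036],[xc-.015,.064,.036]]))
print('short top',g([[-.045,-.053,.042],[-.045,-.019,.042]]))
im=cv2.resize(f['image'][190:270,180:340],None,fx=5,fy=5,interpolation=cv2.INTER_CUBIC); cv2.imwrite('pics/m_w2.png',im)
print(s['force']@A,s['clock'])
E
```

```text
campos g [-0.13754335  0.03543731  0.20185865] tcp px [[258.85592285 229.77480999]]
bar [[208.0, 214.0], [310.0, 214.0]]
-0.045 top [[207.0, 268.0], [311.0, 268.0]] rear [[211.0, 217.0], [208.0, 238.0], [310.0, 238.0]]
-0.035 top [[208.0, 284.0], [310.0, 284.0]] rear [[212.0, 233.0], [209.0, 254.0], [309.0, 254.0]]
-0.03 top [[209.0, 291.0], [309.0, 291.0]] rear [[212.0, 241.0], [209.0, 262.0], [309.0, 262.0]]
-0.024 top [[209.0, 301.0], [309.0, 301.0]] rear [[213.0, 250.0], [210.0, 272.0], [308.0, 271.0]]
short top [[95.0, 268.0], [158.0, 268.0]]
[-1.28351712 -0.50171936  5.07272151] 8.5917
```

View pics/m_w2.png

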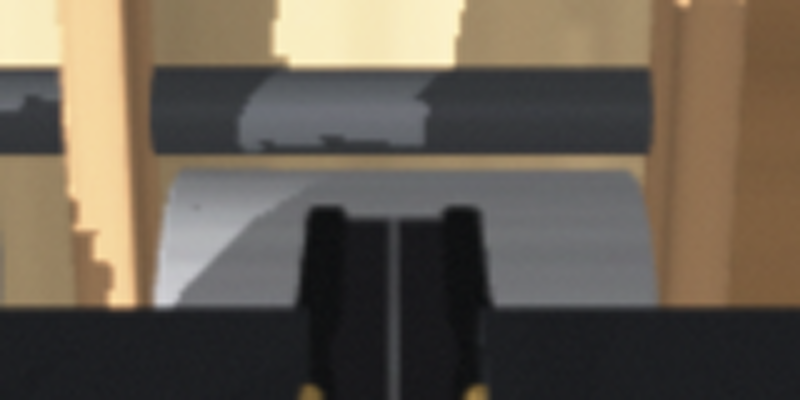

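```bash
python3 - <<'E'
from cam import *
s=env.read_state()
c=lambda P:((proj(side,P)-[180,90]+.5)*4).round().tolist()
print('tcp side crop',c(s['position']),'d',c(pose([-.1,.036,.012])[0]))
for xc in (-.045,-.0385,-.03):
  th=np.linspace(0,2*np.pi,9)[:-1]
  print(xc,c(g2w(p,np.c_[xc+.021*np.cos(th),0*th+.064,.021+.021*np.sin(th)])))
f=env.grab_frame('side'); x=f['image'][140:200,250:320]; cv2.imwrite('pics/m_s2.png',cv2.resize(x,None,fx=10,fy=10,interpolation=cv2.INTER_CUBIC))
E
```

```text
tcp side crop [[415.0, 358.0]] d [[469.0, 392.0]]
-0.045 [[354.0, 346.0], [364.0, 332.0], [384.0, 335.0], [400.0, 353.0], [405.0, 375.0], [394.0, 389.0], [375.0, 386.0], [358.0, 368.0]]
-0.0385 [[346.0, 342.0], [356.0, 328.0], [376.0, 331.0], [392.0, 349.0], [397.0, 371.0], [386.0, 384.0], [367.0, 381.0], [351.0, 364.0]]
-0.03 [[336.0, 336.0], [346.0, 322.0], [365.0, 325.0], [382.0, 343.0], [386.0, 365.0], [376.0, 378.0], [357.0, 375.0], [341.0, 358.0]]
```

View pics/m_s2.png

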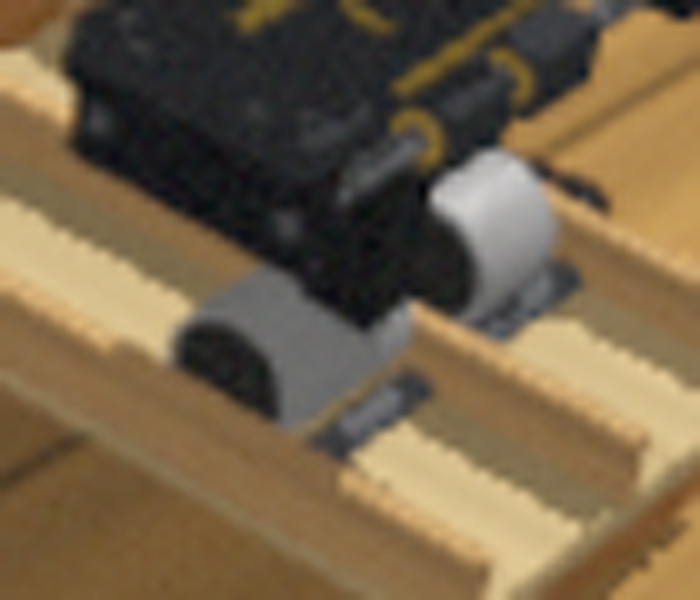

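Both views show the fingertip about 18 mm higher than the reported TCP, at side px (287,172). It is bearing on the tube's upper rear, which explains the upward 5 N. I'll back off slowly, lower it and verify.

```bash
python3 - <<'E'
from cam import *
A,t=G(p)
def st(k):
    s=env.read_state(); print(k,round(s['clock'],2),((s['position']-t)@A).round(4),(s['force']@A).round(2),s['opening'])
q,o=pose([-.068,.036,.0135]); env.move_straight(q,o,rate=.03); st('back')
q,o=pose([-.1,.036,.012]); env.move_straight(q,o,rate=.08); st('back2')
q,o=pose([-.1,.036,-.003]); print(env.move_straight(q,o,rate=.05,force_limit=4)); st('low')
for n in ['side','wrist']:
    f=env.grab_frame(n); im=f['image']
    im=im[140:210,250:330] if n=='side' else im[150:270,170:350]
    cv2.imwrite(f'pics/e_{n}.png',cv2.resize(im,None,fx=8 if n=='side' else 4,fy=8 if n=='side' else 4,interpolation=cv2.INTER_CUBIC))
    if n=='side':
        for z in (-.003,.005,.01,.015,.02): print(z,((proj(f,g2w(p,[[-.1095,.046,z],[-.0905,.046,z]]))-[250,140]+.5)*8).round().tolist())
E
```

```text
back 9.19 [-0.0681  0.036   0.0134] [-0.08 -0.74  0.93] 0.006428727394583563
back2 9.74 [-0.0994  0.0363  0.0123] [ 0.07  0.29 -0.35] 0.0006393950520576963
False
low 10.19 [-0.1003  0.0358 -0.0036] [ 0.14 -0.75  0.01] 0.006497078713219283
-0.003 [[377.0, 446.0], [330.0, 419.0]]
0.005 [[381.0, 427.0], [334.0, 400.0]]
0.01 [[384.0, 415.0], [337.0, 388.0]]
0.015 [[386.0, 403.0], [339.0, 376.0]]
0.02 [[389.0, 391.0], [342.0, 364.0]]
```

View pics/e_side.png

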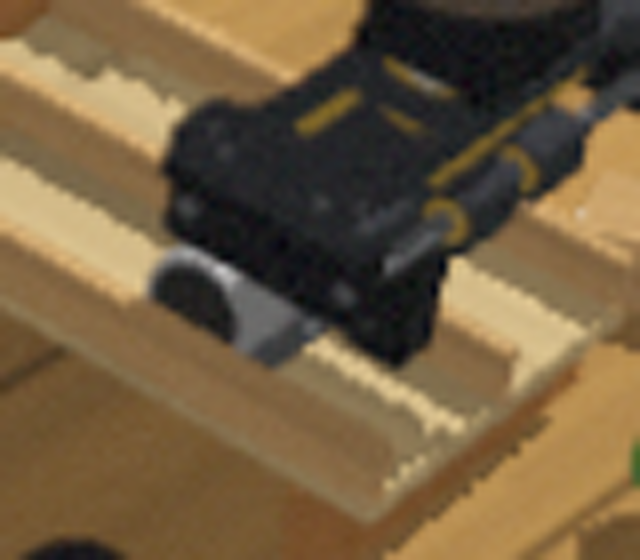

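View pics/e_wrist.png

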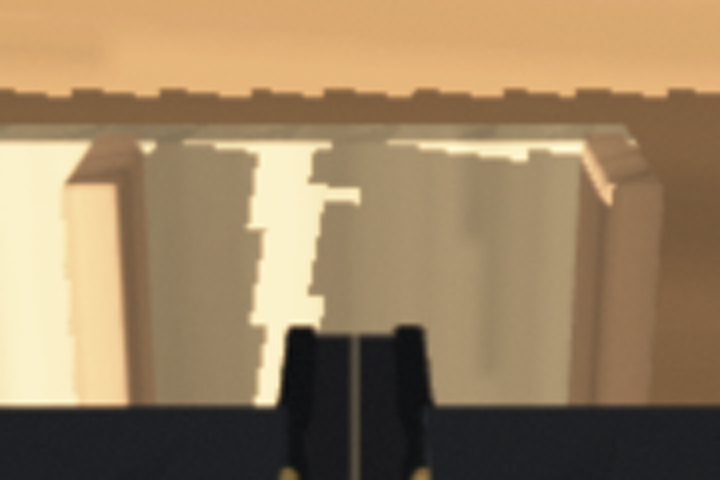

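The side view and the mostly vertical contact force both suggest the real tip is 25–33 mm above the reported TCP. I'll confirm that with a gentle touch on the free lane floor.

```bash
python3 - <<'E'
from cam import *
A,t=G(p)
def st(k):
    s=env.read_state(); print(k,round(s['clock'],2),((s['position']-t)@A).round(4),(s['force']@A).round(2),s['opening'])
q,o=pose([-.1,.036,-.042]); print(env.move_straight(q,o,rate=.035,force_limit=4)); st('low')
for n in ['side','wrist']:
    f=env.grab_frame(n); im=f['image']
    im=im[140:210,250:330] if n=='side' else im[100:300,130:390]
    k=8 if n=='side' else 3
    cv2.imwrite(f'pics/g_{n}.png',cv2.resize(im,None,fx=k,fy=k,interpolation=cv2.INTER_CUBIC))
st('x')
E
```

```text
True
low 11.02 [-0.1     0.0359 -0.027 ] [-0.96  0.12  7.19] 0.006712561310501538
x 11.12 [-0.1     0.0359 -0.027 ] [-0.84 -0.49  6.01] 0.0010146006301851663
```

View pics/g_side.png

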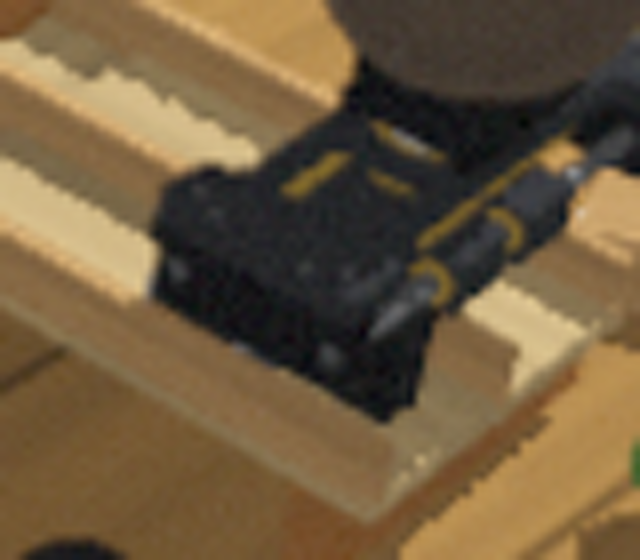

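View pics/g_wrist.png

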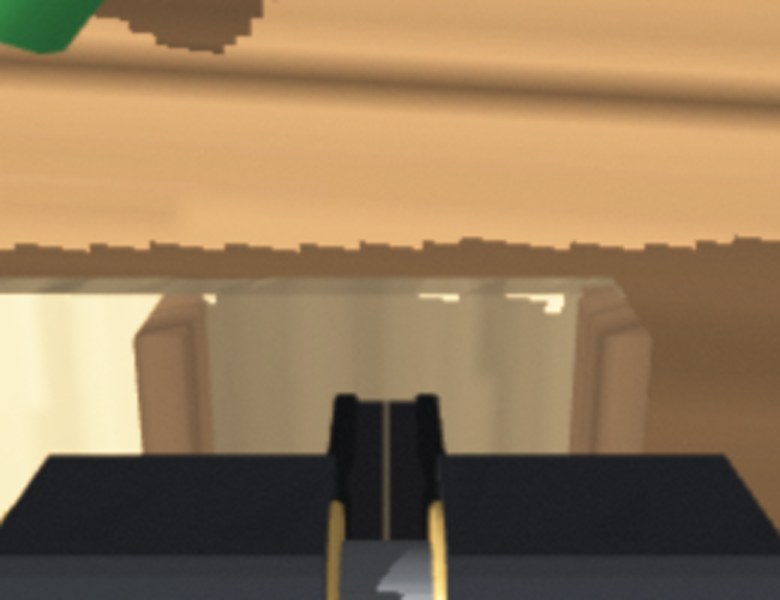

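```bash
python3 - <<'E'
from cam import *
for z in (.02,.03,.043,.06): print(z,((proj(side,g2w(p,[[-.1375,.131,z],[-.0625,.131,z],[-.1375,-.059,z]]))-[250,140]+.5)*8).round().tolist())
for y in (.095,.11,.131): print(y,((proj(side,g2w(p,[[-.1375,y,.043],[-.0625,y,.043]]))-[250,140]+.5)*8).round().tolist())
f=env.grab_frame('wrist'); s=env.read_state()
print('wrist',f['fx'],'tcp',proj(f,s['position']).round(1))
for d in (0,.015,.027):
  for hx in (.005,.0095,.012): print(d,hx,proj(f,g2w(p,[[-.1-hx,.036-.012,-.027+d],[-.1-hx,.036+.012,-.027+d]])).round(1).tolist())
for z in (.043,.03,.06): print('body',z,proj(f,g2w(p,[[-.1375,-.059,z],[-.1375,.131,z]])).round(1).tolist())
f=env.grab_frame('wrist');cv2.imwrite('pics/g_w_full.png',f['image'])
f=env.grab_frame('side');cv2.imwrite('pics/g_s_full.png',cv2.resize(f['image'][60:240,200:400],None,fx=4,fy=4))
E
```

```text
0.02 [[304.0, 554.0], [113.0, 439.0], [634.0, 295.0]]
0.03 [[309.0, 530.0], [117.0, 415.0], [640.0, 272.0]]
0.043 [[316.0, 497.0], [122.0, 382.0], [648.0, 241.0]]
0.06 [[325.0, 454.0], [129.0, 339.0], [659.0, 200.0]]
0.095 [[384.0, 445.0], [192.0, 333.0]]
0.11 [[356.0, 466.0], [163.0, 353.0]]
0.131 [[316.0, 497.0], [122.0, 382.0]]
wrist 331.9304765327834 tcp [[258.8 229.9]]
0 0.005 [[239.4, 222.4], [278.6, 222.4]]
0 0.0095 [[239.2, 215.5], [278.7, 215.5]]
0 0.012 [[239.2, 211.7], [278.8, 211.7]]
0.015 0.005 [[237.9, 232.5], [280.1, 232.5]]
0.015 0.0095 [[237.8, 225.2], [280.3, 225.1]]
0.015 0.012 [[237.7, 221.1], [280.4, 221.0]]
0.027 0.005 [[236.7, 241.7], [281.6, 241.7]]
0.027 0.0095 [[236.5, 234.0], [281.8, 234.0]]
0.027 0.012 [[236.4, 229.6], [281.9, 229.6]]
body 0.043 [[10.3, 213.6], [508.5, 213.2]]
body 0.03 [[32.4, 202.5], [486.2, 202.2]]
body 0.06 [[-26.2, 231.8], [545.3, 231.4]]
```

View pics/g_w_full.png

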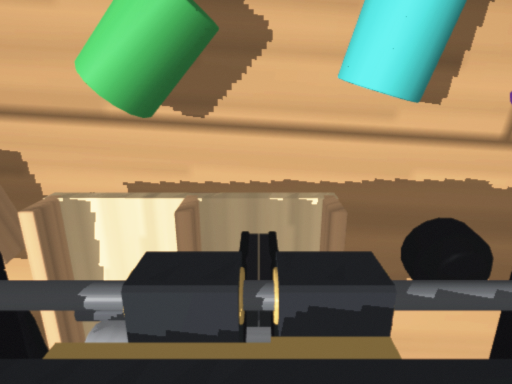

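View pics/g_s_full.png

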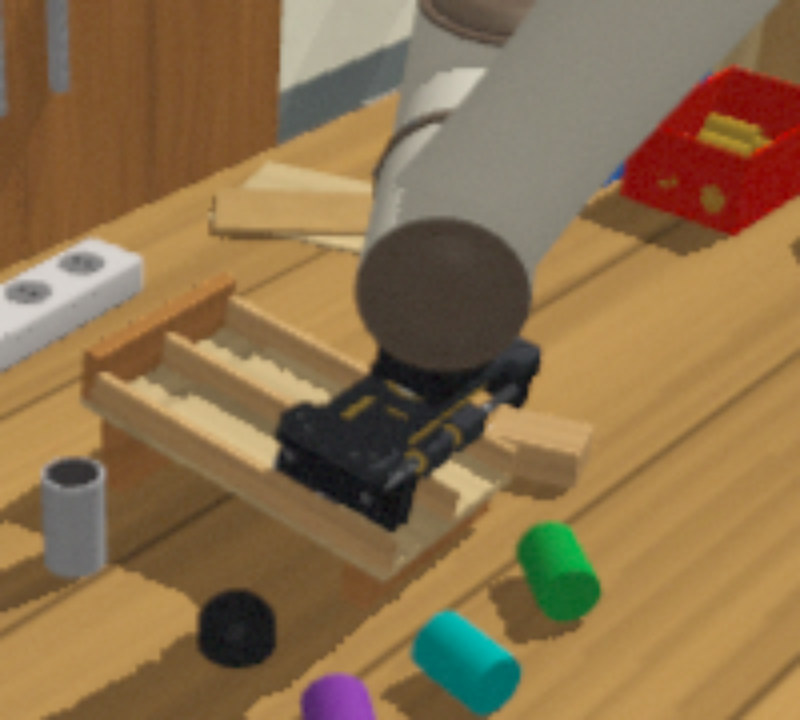

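Two independent contacts, on the tube top and the floor, plus the wrist-view geometry put the tip about 27 mm above the reported TCP. With the tip 11 mm above the floor, the body still clears the pipes by about 10 mm. I'll push at that height.

```bash
python3 - <<'E'
from cam import *
A,t=G(p)
def st(k):
    s=env.read_state(); print(k,round(s['clock'],2),((s['position']-t)@A).round(4),(s['force']@A).round(2),(s['wrist_torque']@A).round(2))
Z=-.016
q,o=pose([-.1,.036,Z]); env.move_straight(q,o,rate=.04); env.dwell(.1); st('up')
for x,r in [(-.08,.03),(-.05,.025),(-.02,.03)]:
    q,o=pose([x,.036,Z]); h=env.move_straight(q,o,rate=r,force_limit=8); st((x,h))
    if h: break
for n in ['side','wrist']:
    f=env.grab_frame(n); im=f['image']
    if n=='side': im=cv2.resize(im[90:240,200:350],None,fx=4,fy=4,interpolation=cv2.INTER_CUBIC)
    cv2.imwrite(f'pics/k_{n}.png',im)
E
```

```text
up 11.79 [-0.1001  0.0359 -0.0161] [ 0.58 -0.39  0.63] [0.02 0.2  0.01]
(-0.08, False) 12.61 [-0.0802  0.0359 -0.0161] [ 0.06 -0.01 -0.59] [ 0.01  0.26 -0.03]
(-0.05, False) 13.96 [-0.0499  0.036  -0.016 ] [ 1.15 -0.83  0.05] [-0.09  0.23 -0.03]
(-0.02, False) 15.11 [-0.0199  0.0361 -0.016 ] [ 0.84  0.57 -0.12] [ 0.03  0.25 -0.  ]
```

View pics/k_side.png

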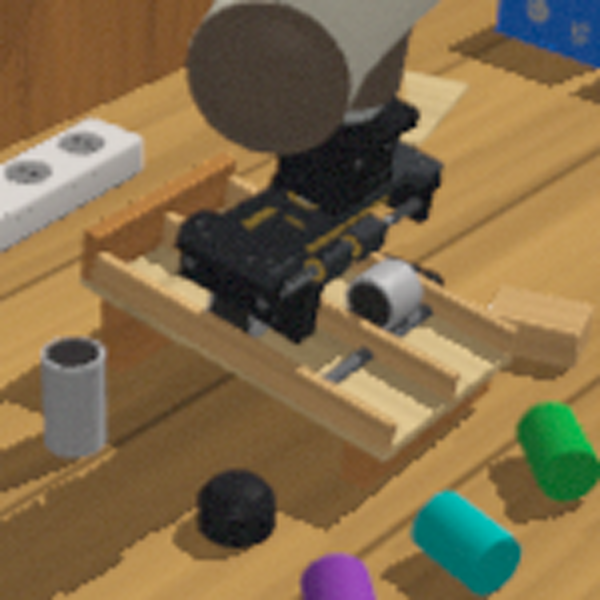

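View pics/k_wrist.png

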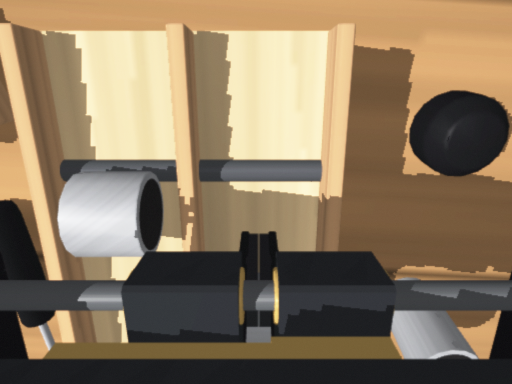

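The tube is rolling ahead of the finger and the short one hasn't moved. I'll continue.

```bash
python3 - <<'E'
from cam import *
A,t=G(p)
def st(k):
    s=env.read_state(); print(k,round(s['clock'],2),((s['position']-t)@A).round(4),(s['force']@A).round(2))
Z=-.016
for x,r in [(.035,.03),(.056,.02),(.063,.015)]:
    q,o=pose([x,.036,Z]); h=env.move_straight(q,o,rate=r,force_limit=8); st((x,h))
    if h: break
for n in ['side','top']:
    f=env.grab_frame(n); im=f['image']
    cv2.imwrite(f'pics/n_{n}.png',cv2.resize(im[90:240,200:350],None,fx=4,fy=4,interpolation=cv2.INTER_CUBIC))
E
```

```text
(0.035, False) 17.19 [ 0.035  0.036 -0.016] [-0.72  0.3   0.34]
(0.056, False) 18.39 [ 0.0559  0.036  -0.016 ] [ 1.25  0.12 -1.19]
(0.063, False) 19.01 [ 0.0631  0.036  -0.0161] [-0.21  0.14  0.09]
```

View pics/n_side.png

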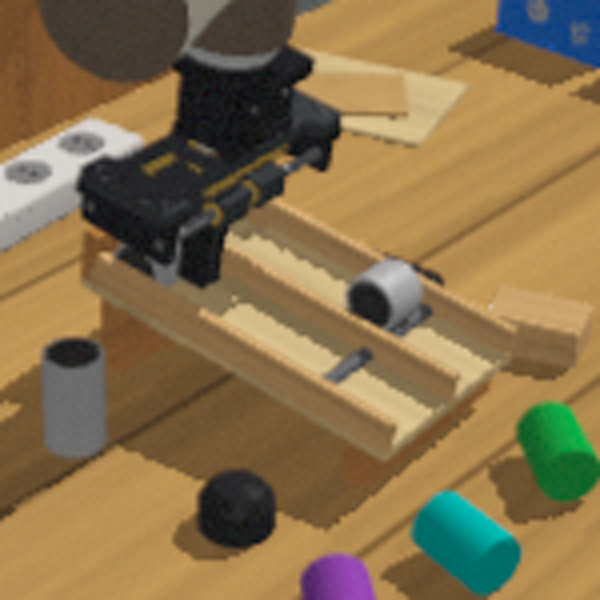

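View pics/n_top.png

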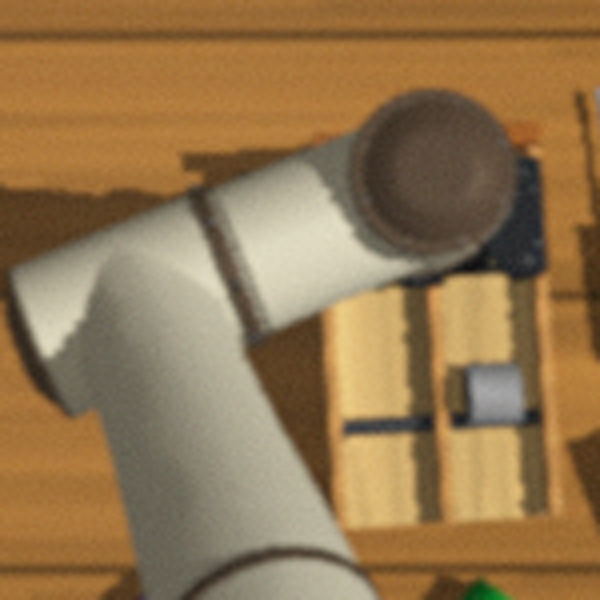

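```bash
python3 - <<'E'
from cam import *
A,t=G(p)
q,o=pose([.048,.036,-.016]); env.move_straight(q,o,rate=.03); env.dwell(.2)
s=env.read_state(); print(s['clock'],(s['force']@A).round(2))
f=env.grab_frame('side'); im=cv2.resize(f['image'][130:180,210:270],None,fx=12,fy=12,interpolation=cv2.INTER_CUBIC)
th=np.linspace(0,2*np.pi,40)
for xc,zc,c in((.0927,.015,(0,255,0)),(.078,.021,(0,0,255))):
    u=((proj(f,g2w(p,np.c_[xc+.021*np.cos(th),0*th+.064,zc+.021*np.sin(th)]))-[210,130]+.5)*12).astype(np.int32)
    cv2.polylines(im,[u],True,c,1)
cv2.imwrite('pics/o_side.png',im)
E
```

```text
19.9583 [ 0.86 -0.31  1.  ]
```

View pics/o_side.png

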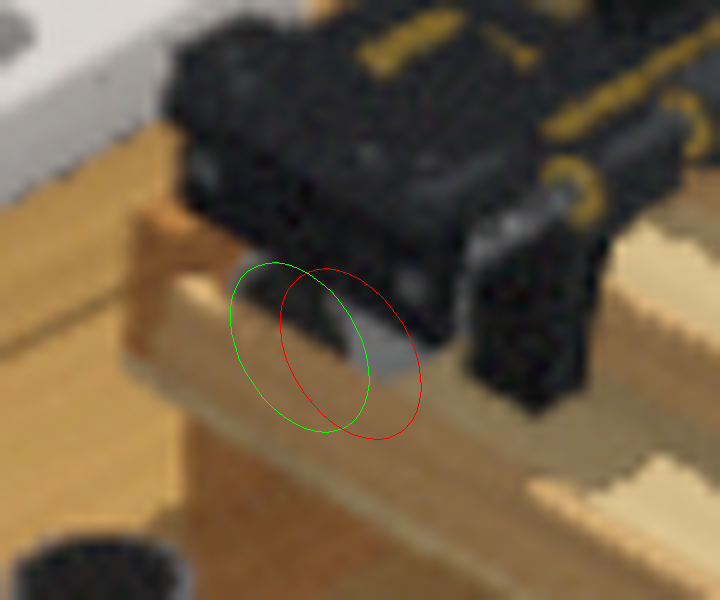

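The tube's end face lies on the predicted seated circle (green) and the finger is clear of it. I'll retract and verify.

```bash
python3 - <<'E'
from cam import *
A,t=G(p)
q,o=pose([.015,.036,-.016]); env.move_straight(q,o,rate=.08)
q,o=pose([.0,.036,.12]); env.move_straight(q,o,rate=.12)
q=np.array(q); env.goto([.40,-.30,.25],o)
s=env.read_state(); print(s['clock'],s['force'])
im2=[]
for n in ['side','top']:
    f=env.grab_frame(n); im=f['image']; im=cv2.resize(im[90:240,200:350],None,fx=4,fy=4,interpolation=cv2.INTER_CUBIC)
    th=np.linspace(0,2*np.pi,40)
    cv2.imwrite(f'pics/q_{n}.png',im)
    for nm in('long_offcut','short_offcut'): print(n,nm,[((np.array(d['xyz'])-t)@A).round(3).tolist()+[round(d['score'],2)] for d in env.search_frame(f,nm)][:4])
    if n=='top':
        for xc in(.0927,.099): print('pred seat px',((proj(f,g2w(p,[[xc+.021,.036,.015],[xc-.021,.036,.015],[xc,.036,.036]]))-[200,90]+.5)*4).round().tolist())
E
```

```text
23.3083 [0.3130404  0.27256153 0.4627311 ]
side long_offcut [[-0.2, 0.216, 0.004, 0.83], [-0.21, -0.004, 0.001, 0.81], [0.082, 0.045, 0.027, 0.72], [-0.212, 0.117, 0.006, 0.6]]
side short_offcut [[-0.05, -0.019, 0.035, 0.52]]
top long_offcut [[-0.189, 0.198, 0.006, 0.86], [-0.204, -0.017, 0.007, 0.68], [-0.208, 0.104, 0.008, 0.67], [0.09, 0.039, 0.034, 0.6]]
top short_offcut [[-0.047, -0.031, 0.038, 0.73]]
pred seat px [[373.0, 169.0], [377.0, 231.0], [378.0, 196.0]]
pred seat px [[373.0, 160.0], [377.0, 222.0], [377.0, 187.0]]
```

View pics/q_side.png

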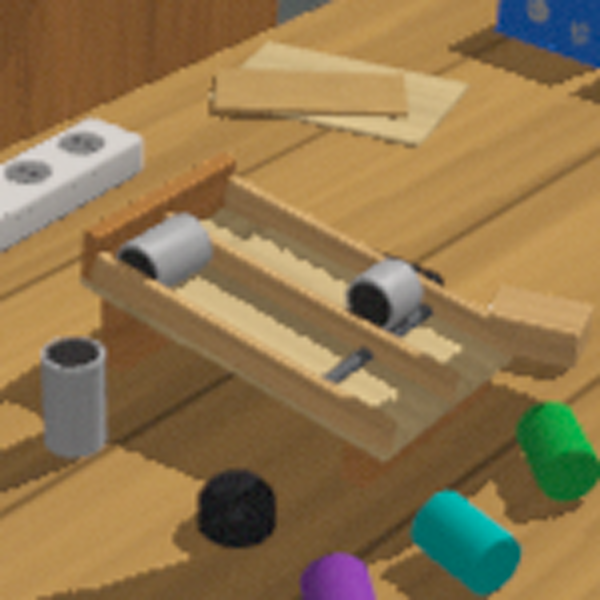

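View pics/q_top.png

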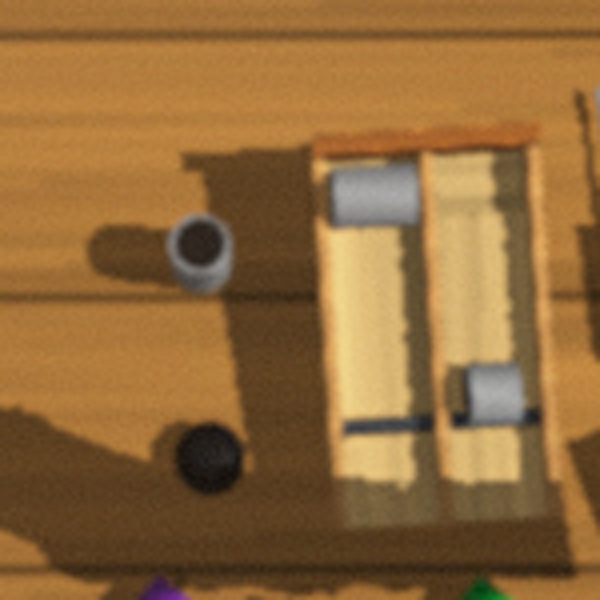

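The long pipe sits in the recess, at top crop rows 168–228 against a predicted 169–231. The short one is still against its bar and the bystanders are where they were. I'm handing in.

```bash
python3 -c "
from workcell import env
print(env.close_job(), env.read_state()['clock'])"
```

```text
the job is handed in; nothing more can be done
the job is handed in; nothing more can be done
```

The long steel offcut is in its recess at the top of the left lane, and I handed the job in at about 23.5 s of the 38 s allowed. I pushed it there steadily with the shut fingertip, then backed off; it stayed put once the finger was clear.

**Last checks:**
- **Long offcut:** its outline from above matches the seated position to within about 2 mm. The networks put it at x ≈ 82–90 mm, roughly in line with the seated 93 mm.
- **Short offcut:** it is still against its bar in the other lane.
- **Bystanders:** the standing offcut and post cap look unmoved, and so do the visible parts of the wood block and screwdriver. I did not re-check the pliers in the last pictures.

**What went wrong on the way:**
- **First push:** I stopped it at the force limit after the fingertip rode onto the tube's top, with about 6 N upward at most. The tube moved about 6 mm, then rolled gently back to its bar.
- **Cause:** the real fingertip was about 27 mm higher than the reported tool point. Touching the free lane floor (6–7 N) agreed with this, so I lowered the tool and pushed again. Forces read after each step of that second push were within about 2 N.

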